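# Stand the tipped feed bottles back in the bioreactor's bottle lane

### The arm

A 7-joint arm with a two-finger parallel gripper is mounted at the origin on the work surface. World frame = base frame: x ahead of the robot, y to its left, z up, the work surface at z = 0. Lengths are in m, angles in degrees, forces in N, time in s.
With the tool pointing down it reaches from about 0.35 to 0.775 m from the base axis. Payload 3.1 kg.
Tool frame: the origin (TCP) lies on the centre line of the jaws, within the pads' length; the fingertips stand 17 mm ahead of it and the grasp point (between the pads) lies 2 mm behind it (robot.tip_reach is the distance from the TCP to the fingertips, in m); z points along the fingers, y is the line along which they close (so a half turn about z gives the same grasp; the last joint's range is limited). The gripper opens to 85 mm and grips with 20 to 120 N. Pads are 22 mm wide; open, the fingers measure 114 mm over their backs; the gripper's body (76 mm by 85 mm) begins 54 mm behind the grasp point. The pads swing forward as they close: fully open they stand 13 mm farther back than shut.
Start: joints at [66.423, 17.813, 0.802, 86.603, -0.252, 75.585, -1.558], TCP at [0.199, -0.513, 0.248] pointing down, gripper open.
Joint ranges: [-154.91, 154.91], [-16.99, 109.72], [-72.82, 74.43], [7.12, 147.25], [-82.49, 262.49], [11.32, 116.49], [-174.64, 174.64]. Speed limits (degrees/s): [159.86, 159.86, 180, 180, 180, 180, 180].

### API

Orientations are given as [roll, pitch, yaw] about the fixed x, y, z axes, in that order (R = Rz(yaw) Ry(pitch) Rx(roll)).
In Python, from station import robot, fingers, vision, workorder, recognise gives the robot as it stands. Calls block until the motion is done:
- robot.move_to(position, orientation): joint-space move of the TCP to a pose.
- robot.line_to(position, orientation=None, velocity=0.15, f_stop=None): straight line of the TCP; orientation=None keeps the orientation; velocity is the mean speed in m/s. With f_stop (N) it stops when the force on the tool has changed by that much, and returns True; else False.
- robot.move_j(angles): joint-space move.
- fingers.gripper_to(opening, force=None): opening from 0.0 (shut) to 1.0 (fully open); force is the grip in N (None keeps the last); returns when the fingers have stopped.
- robot.pause(seconds).
- robot.inverse_kinematics(position, orientation): joint angles nearest the present ones, or None.
- vision.grab_frame(name): name is "scene" or "top" or "wrist"; returns the picture (480x640x3 uint8, red, green, blue); there is no depth.
- vision.calibration(name): a dict with "mtx" (3x3 intrinsics, pixels), "extrinsics" (4x4, takes a point from world to camera coordinates); the wrist camera has in their place "T_tool_cam" (4x4, takes a point from camera to tool coordinates, whose origin is the TCP and whose axes are the flange's). Camera axes: x right, y up, looking along -z (the intrinsics and any distortion apply to the point x, -y, -z); pixel columns grow to the right and rows downward; lengths in m; the calibration is good to about 2 mm. A picture is of the moment at which its call begins: read the wrist's pose just before it. calibration takes no time and is no camera call.
A pose or a line that the arm cannot do raises robot.PlanningError and nothing moves.
- workorder.close_job(): hands the job in; it is judged then, once.
Trained networks look in the newest picture that a camera, given by its name, has taken for a name from the list of things; names that differ only in an ending like _2 or _b are one class to them, and where a whole thing is asked for, a point or a joint stands for the part that bears it (a point fixed in the world has none). Each returns a list of dicts, best first, with "p" (0 to 1); they miss things now and then, are a little off and sometimes report something else, mostly with a low value. They report only what shows in the picture. A call takes as long as a camera call. They do not tell look-alikes from the thing itself.
- recognise(label, camera): "rect" ([centre column, centre row, width, height] in pixels, round what is visible of it).
Readings, each from a call of its own:
- robot.current_time_s(): time.
- robot.current_joint_positions(): joint angles.
- robot.current_dq(): joint speeds.
- robot.current_joint_torque(): joint torques, N m.
- robot.current_tool_pos(): TCP position.
- robot.current_eef_rot(): TCP orientation.
- robot.current_contact_force(): force on the tool from outside, world axes, zero at the start.
- robot.current_torque(): the same for the moment, N m.
- robot.current_finger_gap(): opening from 0.0 (shut) to 1.0 (fully open).
- robot.current_gripper_force(): force on a finger pad.
Only numpy, scipy, OpenCV 4.12 (cv2) and the standard library are available. Lean on these libraries where they do the work, as an engineer would, in place of code of your own. Each camera call takes 0.05 s, during which the arm holds its last target. There are 200 camera calls.

### The job

Two square feed bottles have tipped over on the bench in front of the bioreactor pumps. Stand each one upright on its empty pad in the steel bottle lane, the larger bottle on the larger pad and the smaller on the smaller, centred on the pad and with its flat sides square to the lane. Do not shift the bottles already standing in the lane or the other things on the bench.

Things in the scene. Friction and masses are not known exactly. Their poses are not given: they have to be found in the camera images.
- bottle_large: White square plastic media bottle with a round grey screw cap, lying on its side. Body 60 x 60 mm and 110 mm long, then a tapering shoulder, then the cap (radius 19 mm) from 122 to 152 mm above the base. Origin: centre of its base; z runs from base to cap, x and y are square to the flat sides. The larger of the two tipped bottles; starts on a 2 mm thick paper mat.
- bottle_small: White square plastic media bottle with a round grey screw cap, lying on its side. Body 48 x 48 mm and 90 mm long, then a tapering shoulder, then the cap (radius 16 mm) from 100 to 124 mm above the base. Origin: centre of its base; z runs from base to cap, x and y are square to the flat sides. The smaller of the two tipped bottles; starts on a 2 mm thick paper mat.
- lane: Shallow steel trough fixed on the bench in front of the pump modules, 500 mm along its y, 94 mm wide along its x (x points away from the robot), floor 3 mm thick, rims 4 mm thick and 14 mm high all round. It has five places 96 mm apart, at about y = -192, -96, 0, 96 and 192 mm; three hold standing bottles, two hold empty pads. Origin: centre of the underside.
- pad_large: The larger empty pad: black square rubber, 72 x 72 x 4 mm, fixed in the lane. Origin: centre of its underside (3 mm above the bench; its top is 7 mm above the bench).
- pad_small: The smaller empty pad: black square rubber, 56 x 56 x 4 mm, fixed in the lane. Origin: centre of its underside (3 mm above the bench; its top is 7 mm above the bench).
- neighbour1: White square bottle standing in the lane, to be left alone: 54 x 54 mm body, 126 mm tall in all (body to 90, cap of radius 17 mm from 100), with its own 62 x 62 x 4 mm rubber pad fixed under it. Origin: centre of the underside of that pad.
- neighbour2: White square bottle standing in the lane, to be left alone: 54 x 54 mm body, 126 mm tall in all (body to 90, cap of radius 17 mm from 100), with its own 62 x 62 x 4 mm rubber pad fixed under it. Origin: centre of the underside of that pad.
- neighbour3: White square bottle standing in the lane, to be left alone: 54 x 54 mm body, 126 mm tall in all (body to 90, cap of radius 17 mm from 100), with its own 62 x 62 x 4 mm rubber pad fixed under it. Origin: centre of the underside of that pad.
- screwdriver: Screwdriver, 130 mm long, lying on the mat near the large bottle. Origin: middle of its length, underneath. Leave alone.
- spare_cap: Grey spare cap, 46 mm across, 20 mm high, lying near the small bottle. Origin: centre of the underside. Leave alone.
- beaker: Glass beaker, 52 mm across, 80 mm tall, standing. Origin: centre of the underside. Leave alone.
- jar: Amber jar, 48 mm across, 55 mm tall, standing. Origin: centre of the underside. Leave alone.
- round_bottle: Round white bottle, 64 mm across, 130 mm tall, standing at the left of the bench. Origin: centre of the underside. Leave alone.
- probe_case: Black probe case, 150 x 50 x 30 mm, lying at the right of the bench, long side along its x. Origin: centre of the underside. Leave alone.
Mind the look-alikes: they are no part of the job. Leave any pink look-alike of the pad_small alone.

How it is judged (in metres and radians):
At the end, for the whole second after the job is handed in: Each bottle stands on the pad of its size: base centre within 12 mm of the pad centre, base 0 to 9 mm above the pad underside, upright within 0.07 rad, sides within 0.2 rad of the lane directions, at rest, released; the three neighbours upright within 0.07 rad (horizontal distance between bottle_large and pad_large below 0.012 m and angle between each of bottle_large, bottle_small, neighbour1, neighbour2, neighbour3's own z axis and vertical below 0.07 rad and z of bottle_large in the frame of pad_large between 0 and 0.009 m and (angle between the x axis of bottle_large and the x axis of lane, either way round below 0.2 rad or angle between the y axis of bottle_large and the x axis of lane, either way round below 0.2 rad) and linear speed of each of bottle_large, bottle_small below 0.02 m/s and contact force between each of bottle_large, bottle_small and the fingers below 0.1 N and horizontal distance between bottle_small and pad_small below 0.012 m and z of bottle_small in the frame of pad_small between 0 and 0.009 m and (angle between the x axis of bottle_small and the x axis of lane, either way round below 0.2 rad or angle between the y axis of bottle_small and the x axis of lane, either way round below 0.2 rad)); the robot touches nothing.
It fails at once if a bottle already standing in the lane is shifted by more than 25 mm or tilted by more than 0.3 rad (distance of any of neighbour1, neighbour2, neighbour3 from where it was at the start of the episode above 0.025 m or angle between any of neighbour1, neighbour2, neighbour3's own z axis and vertical above 0.3 rad).
It fails at once if another thing on the bench is moved by more than 40 mm (distance of any of screwdriver, spare_cap, beaker, jar, round_bottle, probe_case from where it was at the start of the episode above 0.04 m).
It also fails if it takes over 70 s, if anything falls off the work surface, if the arm or the gripper's body presses on something with over 40 N, if the wrist force passes 120 N, or if a joint passes its speed limit or range.

## Working session

There is one attempt and no reset: what is moved stays moved. The work goes in short steps, each a Python script; the robot and the scene stay as the last script left them, time stands still between calls to the robot, and variables do not carry over. Pictures are saved under pics/ and viewed, at most 10 in all, crops included, and the job is handed in when it is done.

```bash
ls; mkdir -p pics
cat > h.py <<'E'
import numpy as np, cv2
from station import robot, fingers, vision, workorder, recognise
def save(im,n): cv2.imwrite(f'pics/{n}.png',cv2.cvtColor(im,cv2.COLOR_RGB2BGR))
E
python3 - <<'E'
from h import *
for n in ('top','scene'):
    im=vision.grab_frame(n); save(im,n+'0')
    c=vision.calibration(n); print({k:np.round(v,4).tolist() if not isinstance(v,str) else v for k,v in c.items()})
    for l in ['bottle_large','bottle_small','lane','pad_large','pad_small','neighbour1','screwdriver','spare_cap','beaker','jar','round_bottle','probe_case']:
        print(l,[(np.round(d['rect']).astype(int).tolist(),round(d['p'],2)) for d in recognise(l,n)])
print(vision.calibration('wrist'),robot.current_time_s(),robot.current_eef_rot())
E
```

```text
pics
{'mtx': [[577.2228, 0.0, 315.3398], [0.0, 577.2228, 237.0384], [0.0, 0.0, 1.0]], 'extrinsics': [[0.015, -0.9998, 0.0093, -0.0039], [0.9976, 0.0156, 0.0672, -0.5088], [-0.0674, 0.0083, 0.9977, -1.3298], [0.0, 0.0, 0.0, 1.0]]}
bottle_large [([217, 269, 70, 29], 0.71), ([273, 175, 26, 23], 0.69)]
bottle_small [([418, 273, 57, 34], 0.66)]
lane [([316, 173, 211, 42], 0.8)]
pad_large [([272, 174, 24, 22], 0.68), ([358, 177, 37, 31], 0.65), ([326, 295, 21, 22], 0.5), ([214, 312, 52, 16], 0.47)]
pad_small [([175, 177, 27, 25], 0.82), ([274, 175, 21, 24], 0.64)]
neighbour1 [([398, 173, 29, 27], 0.75), ([417, 272, 55, 32], 0.66), ([230, 173, 28, 29], 0.62), ([315, 174, 25, 34], 0.6)]
screwdriver [([216, 310, 55, 12], 0.86)]
spare_cap [([403, 249, 21, 22], 0.71)]
beaker [([321, 240, 22, 25], 0.65)]
jar [([325, 292, 21, 23], 0.93)]
round_bottle [([86, 275, 41, 28], 0.75), ([273, 174, 28, 25], 0.69), ([402, 248, 23, 19], 0.69)]
probe_case [([532, 273, 37, 70], 0.82)]
{'mtx': [[455.1646, 0.0, 324.3925], [0.0, 455.1646, 242.9119], [0.0, 0.0, 1.0]], 'extrinsics': [[0.0586, 0.9982, 0.0133, -0.03
[... 633 characters left out ...]
, 17, 25], 0.74)]
round_bottle [([503, 214, 31, 41], 0.61), ([402, 226, 57, 31], 0.59)]
probe_case [([141, 242, 24, 48], 0.68)]
{'mtx': array([[379.39118189,   0.        , 323.20061399],
       [  0.        , 379.39118189, 233.9680881 ],
       [  0.        ,   0.        ,   1.        ]]), 'T_tool_cam': array([[-4.62343246e-04,  9.56233514e-01,  2.92604259e-01,
         7.49950499e-02],
       [ 9.99999714e-01,  6.17089790e-04, -4.36558322e-04,
         5.49603986e-04],
       [-5.98014799e-04,  2.92603974e-01, -9.56233526e-01,
        -1.25641840e-01],
       [ 0.00000000e+00,  0.00000000e+00,  0.00000000e+00,
         1.00000000e+00]])} 1.3 [-1.79999951e+02  2.92135395e-03  2.11937020e+01]
```

Run:
```python
import cv2
t=cv2.imread('pics/top0.png');cv2.imwrite('pics/top0c.png',cv2.resize(t[140:340,150:470],(800,500),interpolation=2))
t=cv2.imread('pics/scene0.png');cv2.imwrite('pics/scene0c.png',cv2.resize(t[180:340,200:500],(800,427),interpolation=2))
```

```text
(no output)
```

View pics/top0c.png

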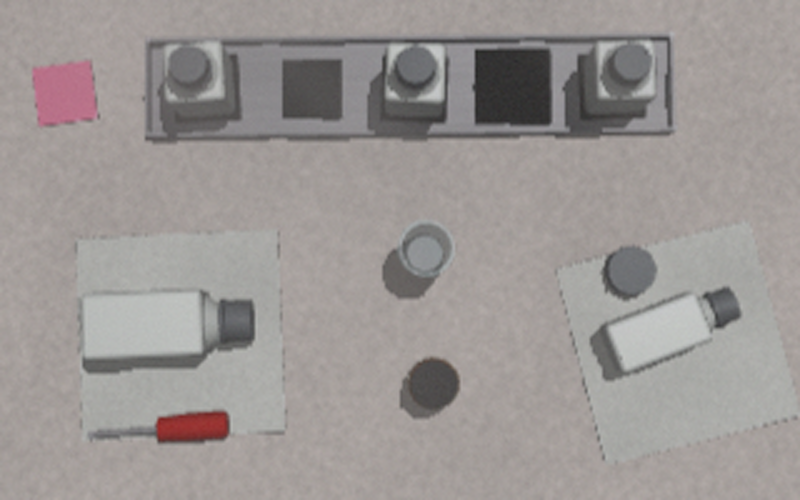

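View pics/scene0c.png

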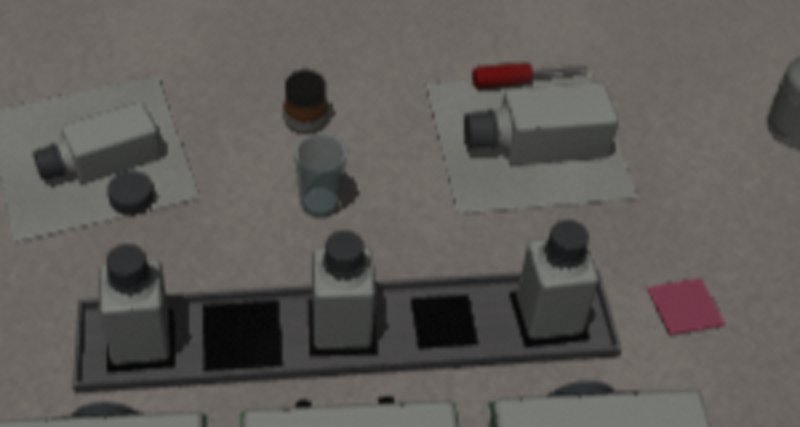

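Candidates (full top pixels): for pad_small, the black square at (275,175) in the lane versus the pink look-alike at (175,177), and pad_large is the black square at (355,174). The tipped bottles are large at (217,269) and small at (418,273). The standing white bottles at (230,173), (315,174), (398,173) and the round bottle at (86,275) are not targets. I choose by the description.

```bash
cat >> h.py <<'E'
from scipy.spatial.transform import Rotation as Rn
F=np.diag([1,-1,-1.])
def P(n):
    c=vision.calibration(n); return c['mtx']@F@c['extrinsics'][:3]
def tri(a,b,Pa,Pb):
    X=cv2.triangulatePoints(Pa,Pb,np.array(a,float).reshape(2,1),np.array(b,float).reshape(2,1))[:,0]; return X[:3]/X[3]
def wristP():
    T=np.eye(4);T[:3,:3]=Rn.from_euler('xyz',robot.current_eef_rot(),degrees=True).as_matrix();T[:3,3]=robot.current_tool_pos()
    c=vision.calibration('wrist'); return c['mtx']@F@np.linalg.inv(T@c['T_tool_cam'])[:3]
def onplane(px,Pm,z):
    A=np.c_[Pm[:,0],Pm[:,1],Pm[:,2]*z+Pm[:,3]]; X=np.linalg.solve(A,[px[0],px[1],1]); return X[:2]/X[2]
def tool(u,f,al):
    """tool orientation; u bottle axis (to cap), f finger heading across it, al tilt (rad)"""
    u,f=np.array(u,float),np.array(f,float); z=np.cos(al)*f-np.sin(al)*u; x=np.cos(al)*u+np.sin(al)*f
    return Rn.from_matrix(np.c_[x,np.cross(z,x),z]).as_euler('xyz',degrees=True)
E
python3 - <<'E'
from h import *
t=lambda a:np.array(a)/2.5+[150,140]
s=lambda a:np.array(a)/2.6667+[200,180]
Pt,Ps=P('top'),P('scene')
for n,a,b in [('padL',(512,86),(243,335)),('padS',(312,89),(445,320)),('L base rob',(85,357),(605,85)),('L base far',(83,293),(614,122)),('L cap',(235,322),(481,130)),
  ('S base rob',(622,372),(152,108)),('S base far',(608,324),(157,142)),('S cap',(722,306),(50,162)),('beaker top',(426,248),(321,152))]:
    print(n,np.round(tri(t(a),s(b),Pt,Ps),4))
print('lane corners top',[np.round(onplane(t(p),Pt,.014),4).tolist() for p in [(147,40),(672,38),(672,132),(147,138)]])
f=np.array([0,0,-1])
for al in (0,15,25,35,45):
    a=np.radians(al); r=[]
    for xy,h in (((.645,-.09),.067),((.645,.1),.055)):
        for dz in (0,.2): r.append(robot.inverse_kinematics([xy[0],xy[1],h+dz],tool([0,0,1],[1,0,0],a)) is not None)
    r.append(robot.inverse_kinematics([.43,.26,.035],tool([0,-1,0],f,a)) is not None)
    r.append(robot.inverse_kinematics([.43,-.24,.03],tool([.3,-.954,0],f,a)) is not None)
    print(al,r)
E
```

```text
padL [ 0.6606 -0.0881  0.0022]
padS [0.6542 0.102  0.0039]
L base rob [0.3985 0.2986 0.0555]
L base far [0.4555 0.2992 0.0582]
L cap [0.432  0.1663 0.028 ]
S base rob [ 0.3918 -0.1855  0.0369]
S base far [ 0.4355 -0.1757  0.0301]
S cap [ 0.4538 -0.2831  0.0248]
beaker top [ 0.5001 -0.0073  0.0762]
lane corners top [[0.6965, 0.2579], [0.7068, -0.2379], [0.6172, -0.2382], [0.6035, 0.2553]]
0 [True, True, True, True, True, True]
15 [True, True, True, True, True, True]
25 [True, True, True, True, True, True]
35 [True, True, True, True, True, True]
45 [True, True, True, True, True, True]<sys>:0: UserWarning: Gimbal lock detected. Setting third angle to zero since it is not possible to uniquely determine all angles.
```

Run:
```python
from h import *
import pickle
D={}
for n,p in [('S',[.42,-.2,.28]),('lane',[.56,0,.33]),('L',[.42,.2,.28])]:
    robot.move_to(p,[180,0,0]); Pm=wristP(); im=vision.grab_frame('wrist'); save(im,'w'+n); D[n]=Pm
    for l in ['bottle_large','bottle_small','pad_large','pad_small']:
        print(n,l,[(np.round(d['rect']).astype(int).tolist(),round(d['p'],2)) for d in recognise(l,'wrist')])
pickle.dump(D,open('P.pkl','wb')); print(robot.current_time_s(),robot.current_joint_positions())
```

```text
S bottle_large []
S bottle_small [([358, 186, 130, 85], 0.96)]
S pad_large []
S pad_small []
lane bottle_large []
lane bottle_small []
lane pad_large [([401, 92, 66, 73], 0.59)]
lane pad_small [([28, 106, 52, 62], 0.69), ([228, 98, 56, 56], 0.65)]
L bottle_large [([292, 193, 167, 74], 0.85)]
L bottle_small []
L pad_large [([29, 202, 57, 72], 0.22)]
L pad_small [([27, 203, 54, 72], 0.18)]
5.45 [   1.86113057    9.14815693  -33.37734744   94.65777969    5.12762228
   77.71374582 -122.44029842]
```

View pics/wS.png

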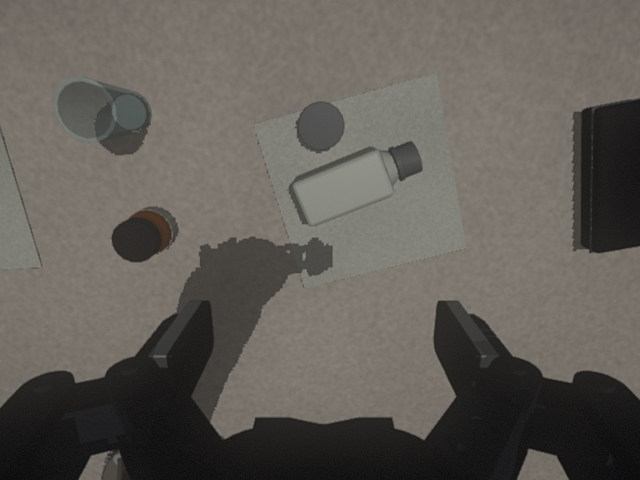

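View pics/wlane.png

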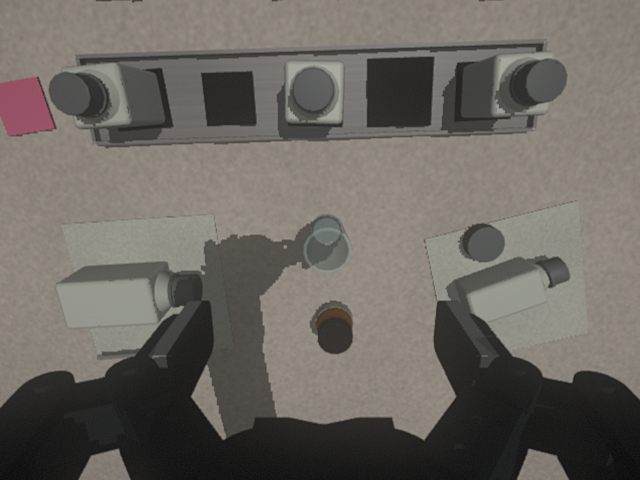

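View pics/wL.png

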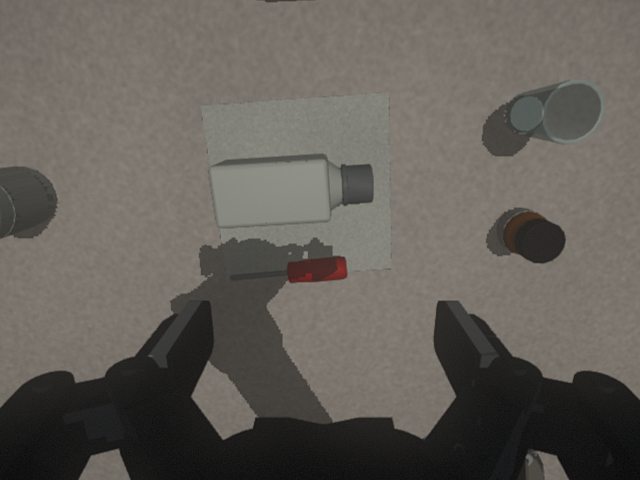

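wS: small bottle top face at (293,185), (308,224), (393,193), (378,149), cap at (407,160), with the spare cap above it at (320,126). wL: large bottle top face at (211,167), (218,226), (329,221), (325,161), cap at (358,184), with the screwdriver below it at row 270. wlane: large pad at (400,92), small pad at (229,98), both black; the pink look-alike is at (22,105), outside the lane.

Run:
```python
from h import *
import pickle
D=pickle.load(open('P.pkl','rb')); Pt=P('top'); t=lambda a:np.array(a)/2.5+[150,140]
r=lambda v:np.round(v,4).tolist()
print('padL tri',r(tri((400,92),t((512,86)),D['lane'],Pt)),'padS tri',r(tri((229,98),t((312,89)),D['lane'],Pt)))
for n,c in [('padL',[(367,59),(434,57),(432,126),(367,126)]),('padS',[(202,73),(254,71),(256,124),(205,125)])]:
    q=np.array([onplane(p,D['lane'],.007) for p in c]); print(n,r(q.mean(0)),'sides',r(np.linalg.norm(q-np.roll(q,1,0),axis=1)))
q=[onplane(p,D['lane'],.014) for p in [(78,54),(545,41)]]; d=q[0]-q[1]; print('lane yaw',np.degrees(np.arctan2(-d[0],d[1])),np.linalg.norm(d))
for k,c,cap,z,tc in [('L',[(211,167),(218,226),(329,221),(325,161)],(358,184),.062,[(83,293),(85,357),(201,355),(200,290)]),('S',[(293,185),(308,224),(393,193),(378,149)],(407,160),.05,[(608,324),(622,372),(711,339),(697,294)])]:
    q=np.array([onplane(p,D[k],z) for p in c]); print(k,r(q),'sides',r(np.linalg.norm(q-np.roll(q,1,0),axis=1)),'axis',r(q[2:].mean(0)-q[:2].mean(0)),'cap',r(onplane(cap,D[k],z/2)))
    print(' tri',[r(tri(a,t(b),D[k],Pt)) for a,b in zip(c,tc)])
print('spare cap',r(onplane((320,126),D['S'],.02)),'driver handle edge',r(onplane((290,262),D['L'],.01)),r(onplane((345,257),D['L'],.01)))
```

```text
padL tri [0.6607, -0.0882, 0.0046] padS tri [0.6559, 0.1029, -0.0039]
padL [0.6608, -0.0891] sides [0.0698, 0.0724, 0.0719, 0.0739]
padS [0.6553, 0.1007] sides [0.0546, 0.0569, 0.0556, 0.0579]
lane yaw 1.280713606986006 0.4937633460340858
L [[0.4553, 0.2985], [0.4002, 0.2969], [0.4046, 0.1924], [0.4602, 0.196]] sides [0.1027, 0.0551, 0.1046, 0.0557] axis [0.0047, -0.1035] cap [0.4343, 0.1631]
 tri [[0.4556, 0.3002, 0.0604], [0.3985, 0.2982, 0.0561], [0.4021, 0.1935, 0.0552], [0.4601, 0.1959, 0.0593]]
S [[0.4342, -0.1736], [0.396, -0.1872], [0.4263, -0.2683], [0.4672, -0.2524]] sides [0.0854, 0.0405, 0.0865, 0.0439] axis [0.0316, -0.0799] cap [0.4545, -0.2851]
 tri [[0.435, -0.1735, 0.0525], [0.3921, -0.1879, 0.0392], [0.4231, -0.2712, 0.033], [0.4648, -0.2568, 0.0348]]
spare cap [0.487, -0.1991] driver handle edge [0.3436, 0.235] [0.3493, 0.1737]
```

Measured heights and sizes agree with the text: bottle tops are at about 0.058 and 0.04–0.05 m, pads are 72 and 56 mm, spaced 190 mm. Next I grasp the large bottle.

```bash
cat >> h.py <<'E'
LY=np.radians(1.4); FW=np.array([np.cos(LY),np.sin(LY),0])
def pick(base,u,s,z,al,opening,force,shift=0):
    u=np.array([*u,0])/np.hypot(*u); p=np.array([*base,0])+s*u+shift*np.array([-u[1],u[0],0]); p[2]=z; o=tool(u,[0,0,-1],al)
    fingers.gripper_to(opening); robot.move_to(p+[0,0,.12],o)
    hit=robot.line_to(p,velocity=.12,f_stop=12); print('hit',hit,robot.current_tool_pos())
    fingers.gripper_to(0,force); print('gap',robot.current_finger_gap(),'F',robot.current_gripper_force())
    robot.line_to(p+[0,0,.2],velocity=.15); print('gap',robot.current_finger_gap(),robot.current_contact_force(),robot.current_time_s())
def over(pad,s,dz,al,clear):
    p=np.array([*pad,.007+s+clear])-dz*FW; o=tool([0,0,1],FW,al); robot.move_to(p,o); return p,o
E
python3 - <<'E'
from h import *
a=np.radians(25)
pick((.4275,.3008),(.0465,-.9989),.058,.034,a,.87,60)
over((.6608,-.0891),.058,.002,a,.2)
print(robot.current_time_s(),robot.current_joint_positions())
s=vision.grab_frame('scene');w=vision.grab_frame('wrist')
x=np.hstack([cv2.resize(s[100:340,200:520],(400,300)),cv2.resize(w,(400,300))]);save(x,'held')
E
```

```text
hit False [0.43086966 0.24305298 0.03467651]
gap 0.6957673866548842 F 65.2864944934845
gap 0.6960252832140468 [ 0.13406583  0.17451292 -2.31612348] 9.8333
13.3667 [ 22.03886249   9.03318212  -9.71454232 127.93968209 210.46686839
  23.9129563   69.06285732]
```

View pics/held.png

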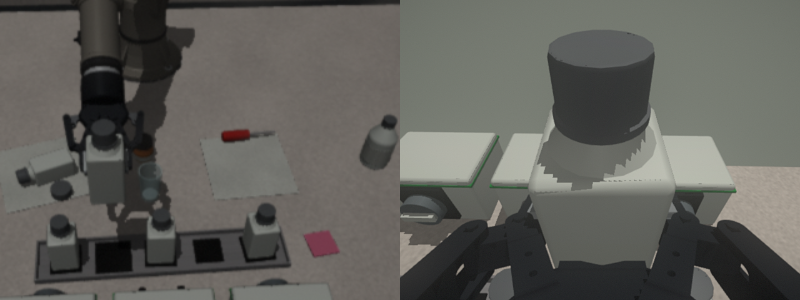

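The bottle is held upright and square (wrist cap at (600,85)). I lower it, look before releasing, then let go.

```bash
cat >> h.py <<'E'
def lower(pad,s,dz,al):
    p=np.array([*pad,.007+s])-dz*FW
    robot.line_to(p+[0,0,.02],velocity=.12); hit=robot.line_to(p-[0,0,.008],velocity=.02,f_stop=4)
    print('hit',hit,robot.current_tool_pos()-p,robot.current_contact_force(),robot.current_time_s())
E
python3 - <<'E'
from h import *
lower((.6608,-.0891),.058,.002,np.radians(25))
s=vision.grab_frame('top');w=vision.grab_frame('scene')
save(np.hstack([cv2.resize(s[130:280,260:460],(400,300),interpolation=2),cv2.resize(w[240:360,220:380],(400,300),interpolation=2)]),'low')
E
```

```text
hit True [ 1.13477236e-04 -5.79452451e-05  2.08927474e-03] [ 0.18182023 -1.08529446  3.37955345] 16.0167
```

View pics/low.png

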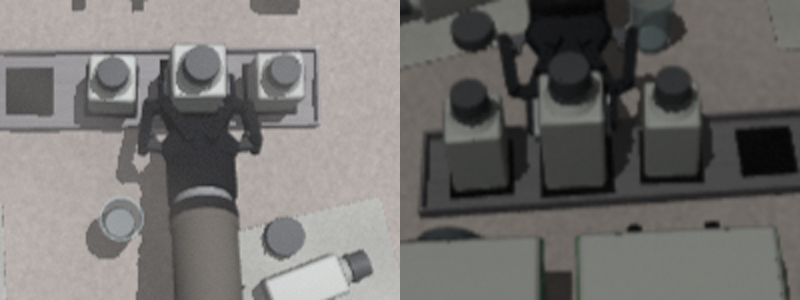

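The bottle rests on the large pad with a black rim showing on both sides (scene half, (575,185)). I release it and go on to the small bottle.

```bash
cat >> h.py <<'E'
def release(opening,al):
    fingers.gripper_to(opening); p=np.array(robot.current_tool_pos()); z=np.cos(al)*FW-np.array([0,0,np.sin(al)])
    robot.line_to(p-.09*z,velocity=.1); robot.line_to(p-.09*z+[0,0,.15],velocity=.2); print('t',robot.current_time_s())
E
python3 - <<'E'
from h import *
release(.9,np.radians(25))
a=np.radians(20)
pick((.4143,-.1795),(.3616,-.9323),.070,.038,a,.68,50,-.0015)
over((.6553,.1007),.070,.012,a,.2)
print(robot.current_time_s())
s=vision.grab_frame('scene');w=vision.grab_frame('wrist')
save(np.hstack([cv2.resize(s[100:340,200:520],(400,300)),cv2.resize(w,(400,300))]),'held2')
E
```

```text
t 18.3833
hit False [ 0.4389282  -0.24546272  0.03877953]
gap 0.5503624866461411 F 53.08396518230438
gap 0.5552457787683021 [ 0.41257443  0.44491249 -3.28092022] 24.625
27.925
```

View pics/held2.png

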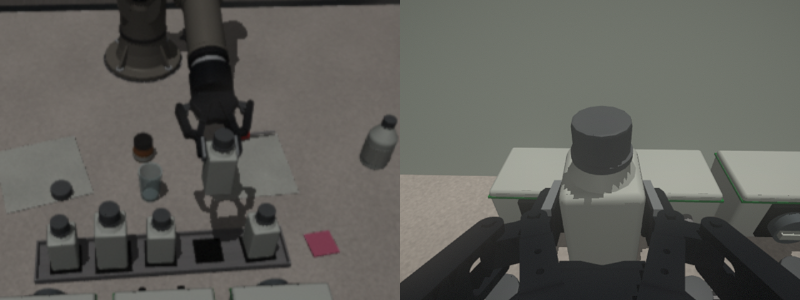

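The large bottle stands in the lane, and the small one is held upright (wrist cap at (601,140)). I lower and release it, then check.

Run:
```python
from h import *
a=np.radians(20)
lower((.6553,.1007),.070,.012,a); release(.78,a)
robot.move_to([.45,0,.35],[180,0,0])
s=vision.grab_frame('scene');w=vision.grab_frame('wrist')
save(np.hstack([cv2.resize(s[180:340,220:460],(450,300),interpolation=2),cv2.resize(w[0:210,40:590],(350,134))]) if 0 else np.vstack([cv2.resize(s[250:340,220:460],(800,300),interpolation=2),cv2.resize(w[0:220,40:600],(800,300))]),'end')
print(robot.current_time_s())
```

```text
hit True [ 5.83107885e-05 -6.05608307e-05  2.67628055e-03] [-0.60035263 -0.33196937  3.08948311] 30.5583Traceback (most recent call last):
  File "<stdin>", line 3, in <module>
  File "h.py", line 34, in release
    robot.line_to(p-.09*z,velocity=.1); robot.line_to(p-.09*z+[0,0,.15],velocity=.2); print('t',robot.current_time_s())
    ~~~~~~~~~~~~~^^^^^^^^^^^^^^^^^^^^^
station.PlanningError: the arm cannot follow that straight line within its joint ranges
```

Run:
```python
from h import *
a=np.radians(20); p=np.array(robot.current_tool_pos()); z=np.cos(a)*FW-np.array([0,0,np.sin(a)])
print(robot.current_finger_gap(),robot.current_joint_positions())
for d,up in [(.07,0),(.05,0),(.03,0),(.05,.05),(.03,.05),(0,.15)]:
    try: robot.line_to(p-d*z+[0,0,up],velocity=.08); print('ok',d,up); break
    except robot.PlanningError: pass
p=np.array(robot.current_tool_pos())
for up in (.16,.12,.08):
    try: robot.line_to(p+[0,0,up],velocity=.15); print('up',up); break
    except robot.PlanningError: pass
print(robot.current_tool_pos(),robot.current_joint_positions(),robot.current_time_s())
```

```text
0.778640549614729 [-53.9199584   49.04600503  41.25520291 137.93940928 170.7139113
  60.13045815  58.67952304]
ok 0.07 0
up 0.16
[0.57634864 0.09896605 0.26090999] [-75.86629976   2.57349954  54.76562819 143.18865798 149.32132749
  36.55853478 106.41422532] 33.2
```

Run:
```python
from h import *
robot.line_to(np.array(robot.current_tool_pos())+[-.02,0,.06])
robot.move_to([.45,0,.35],[180,0,0])
s=vision.grab_frame('scene');w=vision.grab_frame('wrist')
save(np.vstack([cv2.resize(s[250:340,220:460],(800,300),interpolation=2),cv2.resize(w[0:220,40:600],(800,300))]),'end')
print(robot.current_time_s())
```

```text
37.325
```

View pics/end.png

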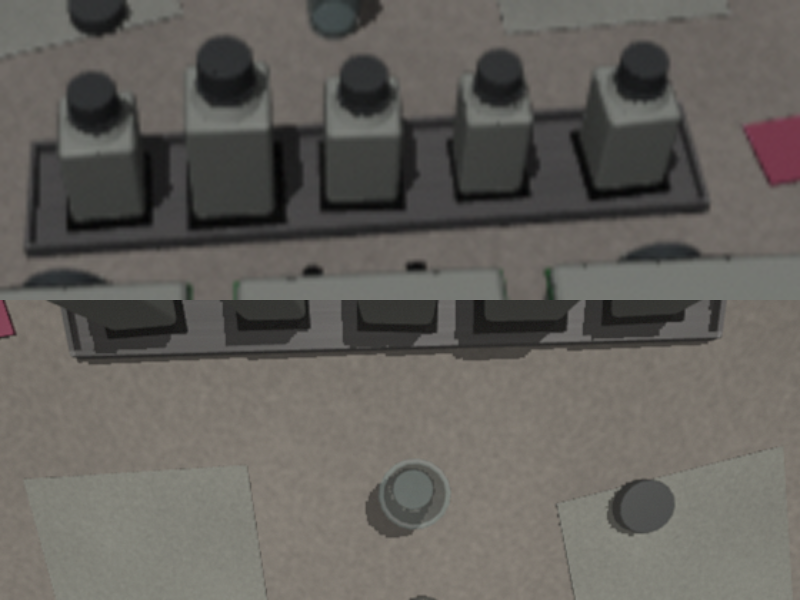

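All five bottles stand square on their pads, with even black margins around the large one (230,150) and the small one (493,140). The beaker and spare cap are where they were.

```bash
python3 -c "
from h import *
print(workorder.close_job())"
```

```text
the job is handed in; nothing more can be done
None
```

Both bottles are standing centred and square on their matching pads, large on large and small on small; the job was handed in at about 37 s of the 70 s, but it returned no verdict.

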